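Hold the notched cover over the housing for screwing down

TASK

The cover of the open housing is about to be screwed on and must be held ready. Pick up the flat cover plate by its bow handle, turn it so that the notch in its edge is on the side of the housing's cable gland, and hold it level and still about a centimetre above the rim, its four holes lined up over the threaded holes in the corners. The cover must never touch the housing, the housing and the other things stay where they are, and the job finishes while you are still holding the cover there: do not set it down or let go.

Things in the scene. Friction and masses are not known exactly. Their poses are not given: they have to be found in the camera images.
- cover: flat bare dark steel plate, 130 (own x) by 90 (y) by 4 mm, 0.15 to 0.31 kg, lying flat, black bow handle upward. Origin: centre of its underside; z up. 7 mm through holes at x +-54, y +-34 mm. The short edge on its +x side has a rectangular notch in the middle; the other is plain. Its centre of mass lies below the middle of the handle (within 3 mm)
- cover_notch (a point): middle of the inner edge of the cover's notch, on the underside, at its own x +43 mm, y 0; the notch is 30 mm wide (y) and runs 22 mm (x) out to the plate's edge
- cover_grip (a point): middle of the bar of the cover's handle, 35 mm above the plate's underside: grip it here across its 14 mm width (the cover's y). The bar runs along the cover's x, 74 mm long, 14 mm high (28 to 42 mm above the plate's underside), on a post 12 mm long at either end, the gap between the posts being 50 mm. A 150 mm tall instrument stands beyond, at x 0.54 and more
- housing: grey open-topped box 130 (own x) by 90 (y) by 45 mm high, walls 4 mm, 1.6 kg, standing loose on the bench; circuit board, terminals and heat sink inside lie below the rim. Origin: centre of its underside; z up. Corner bosses flush with the rim have 6 mm threaded holes at x +-54, y +-34 mm. Its +x short wall carries a black cable gland. The cover belongs on it with axes parallel, notch over gland
- housing_gland (a point): the middle of the rim of the wall with the gland, at the housing's own x +65 mm, y 0, 45 mm up; the gland there is 25 mm across, stands up to 2.5 mm above the rim and reaches 21 mm outward
- cover_hole_a (a point): hole of the cover, on its underside, at its own x +54 mm, y +34 mm
- cover_hole_b (a point): hole of the cover, on its underside, at its own x -54 mm, y -34 mm
- cover_hole_c (a point): hole of the cover, on its underside, at its own x +54 mm, y -34 mm
- cover_hole_d (a point): hole of the cover, on its underside, at its own x -54 mm, y +34 mm
- housing_hole_a (a point): mouth of the housing's threaded hole, level with the rim, at its own x +54 mm, y +34 mm; belongs to the cover's hole of the same letter
- housing_hole_b (a point): mouth of the housing's threaded hole, level with the rim, at its own x -54 mm, y -34 mm; belongs to the cover's hole of the same letter
- housing_hole_c (a point): mouth of the housing's threaded hole, level with the rim, at its own x +54 mm, y -34 mm; belongs to the cover's hole of the same letter
- housing_hole_d (a point): mouth of the housing's threaded hole, level with the rim, at its own x -54 mm, y +34 mm; belongs to the cover's hole of the same letter
- screw_bin: bystander, to be left alone: black open parts bin with screws, 106x72x42 mm; origin at the centre of its underside
- driver: bystander, to be left alone: cross-head screwdriver, about 190 mm long and 29 mm high; origin at the centre of its underside
- hex_key: bystander, to be left alone: black hex key, 82 mm long, 5 mm thick; origin at the centre of its underside
- strap: bystander, to be left alone: dark blue wrist strap, 50x70x20 mm; origin at the centre of its underside
- cutter: bystander, to be left alone: small side cutters, 121 mm long, 10 mm high; origin at the centre of its underside
- snap_ring: bystander, to be left alone: small yellow ring terminal, 20x37x7 mm; origin at the centre of its underside

How it is judged:
By the outcome, as a careful person would: the job done as asked, in the order asked, and still so for the second after the job is handed in, while the arm keeps its last pose, push and grip.
It also fails if it takes over 48 s, if anything falls off the work surface, if the arm or the gripper's body presses on something with over 40 N, if the wrist force passes 120 N, or if a joint passes its speed limit or range.

ROBOT

A 6-joint arm with a two-finger parallel gripper is mounted at the origin on a cart in front of the work surface, level with it; the furniture and walls round the work are solid. World frame = base frame: x ahead of the robot, y to its left, z up, the work surface at z = 0. Lengths are in m, angles in rad, forces in N, time in s.
With the tool pointing down it reaches from about 0.275 to 0.775 m from the base axis. Payload 14.6 kg.
Tool frame: the origin (TCP) lies on the centre line of the jaws, within the pads' length; the fingertips stand 8 mm ahead of it and the grasp point (between the pads) lies 11 mm behind it; z points along the fingers, y is the line along which they close (so a half turn about z gives the same grasp; the last joint's range is limited). The gripper opens to 85 mm and grips with 20 to 120 N. Pads are 22 mm wide; open, the fingers measure 114 mm over their backs; the gripper's body (76 mm by 85 mm) begins 54 mm behind the grasp point. The pads swing forward as they close: fully open they stand 13 mm farther back than shut.
Start: joints at [-1.339, 0.263, -0.048, 1.259, 0, 1.415], TCP at [0.198, -0.486, 0.239] pointing down, gripper open.
Joint ranges: [-2.65, 2.65], [-0.89, 1.7], [-1.18, 1.37], [-2.13, 2.11], [-1.35, 1.29], [-3.14, 3.14]. Speed limits (rad/s): [1.89, 1.89, 2.57, 2.79, 3.14, 3.14].

INTERFACE

Orientations are given as a unit quaternion [x, y, z, w].
In Python, from workcell import env gives the robot as it stands.
- The arm moves only by the tool play_rows, never from a script. Its argument "motion" is a list of rows, each an object with "slide": the shift along the tool's x, y, z in cm, a list of three; "turn": the turn about the tool's z in rad; "claw": the closure, from -1 (fully open) to 1 (shut). In form: [{"slide": [tx, ty, tz], "turn": turn, "claw": claw}, ...]. A call has 1 to 20 rows; each row is the pose to reach, as a shift and turn from the pose commanded when the call began, along the tool's axes at that moment; what a row does not reach only later rows make up. A row lasts 1/10 s, in which the tool goes at most 50 mm and 8.59 degrees, less where a joint would pass 70% of its speed; a pose out of reach is approached as far as the arm can. A call with a gripper value outside its range is refused whole. The fingers move at their own pace and stop on an object; the grip force is fixed at half the most. Time passes only in rows, so rows that repeat a pose let the fingers close. It gives the time, the measured TCP pose, the force, the opening and the grip force at its end, in the units of the state.
- env.sense(): the state, without advancing time (a new reading comes with each control period).
- env.grab_frame(name): name is "scene" or "top" or "wrist"; returns (picture, depth): 384x512x3 uint8, red, green, blue; 384x512 float32, m along the optical axis (not along the pixel's ray), 0 where there is no reading.
- env.calibration(name): a dict with "vfov" (degrees; the focal length in pixels is half the picture's height over the tangent of half this angle, whatever the lens; pixels are square), "cx", "cy" (the principal point, pixels), "distortion" ([k1, k2, p1, p2, k3] as OpenCV has them; the pictures are not rectified), "position" and "attitude" of the camera in the world; the wrist camera has in their place "hand_eye" (4x4, takes a point from camera to tool coordinates, whose origin is the TCP and whose axes are the flange's). Camera axes: x right, y up, looking along -z (the intrinsics and any distortion apply to the point x, -y, -z); pixel columns grow to the right and rows downward; lengths in m; the calibration is good to about 2 mm. A picture is of the moment at which its call begins: read the wrist's pose just before it. calibration takes no time and is no camera call.
- env.hand_in(): hands the job in; it is judged then, once.
The state is a dict: "time": time; "joints": joint angles; "joint_vel": joint speeds; "joint_torque": joint torques, N m; "tool_pos": TCP position; "orientation": TCP orientation; "wrist_force": force on the tool from outside, world axes, zero at the start; "wrist_torque": the same for the moment, N m; "grip_width": opening from 0.0 (shut) to 1.0 (fully open); "grip_force": force on a finger pad.
Only numpy, scipy, OpenCV 4.12 (cv2) and the standard library are available. Lean on these libraries where they do the work, as an engineer would, in place of code of your own. Each camera call takes 0.05 s, during which the arm holds its last target. There are 200 camera calls.

## Working session

There is one attempt and no reset: what is moved stays moved. The work goes in short steps, Python scripts to look and compute and a tool call to move; the robot and the scene stay as the last step left them, time stands still between calls to the robot, and variables do not carry over. Pictures are saved under pics/ and viewed, at most 10 in all, crops included, and the job is handed in when it is done.

Besides the shell and the picture viewer there is one more tool, called as name(argument=value, ...), one argument or row to a line, values as JSON. play_rows: Moves the arm, as the interface text tells. Its arguments: {"type":"object","properties":{"motion":{"type":"array","items":{"type":"object","properties":{"slide":{"type":"array","items":{"type":"number"}},"turn":{"type":"number"},"claw":{"type":"number"}}}}},"required":["motion"]}

```bash
mkdir -p pics
cat > h.py <<'E'
from workcell import env
import numpy as np, cv2
from scipy.spatial.transform import Rotation as R
def cam(name):
    s=env.sense(); im,d=env.grab_frame(name); c=env.calibration(name)
    f=192/np.tan(np.radians(c['vfov'])/2)
    K=np.array([[f,0,c['cx']],[0,f,c['cy']],[0,0,1]]); D=np.array(c['distortion'],float)
    if 'hand_eye' in c:
        T=np.eye(4);T[:3,:3]=R.from_quat(s['orientation']).as_matrix();T[:3,3]=s['tool_pos'];T=T@np.array(c['hand_eye'])
    else:
        T=np.eye(4);a=np.array(c['attitude'],float)
        T[:3,:3]=a if a.shape==(3,3) else R.from_quat(a).as_matrix();T[:3,3]=c['position']
    return im,d,K,D,T
def rays(K,D,T,px):
    u=cv2.undistortPoints(np.array(px,float).reshape(-1,1,2),K,D).reshape(-1,2)
    return np.c_[u[:,0],-u[:,1],-np.ones(len(u))]@T[:3,:3].T
def plane(K,D,T,px,z):
    r=rays(K,D,T,px); return T[:3,3]+r*((z-T[2,3])/r[:,2])[:,None]
def cloud(d,K,D,T):
    v,u=np.mgrid[:384,:512]; r=rays(K,D,T,np.c_[u.ravel(),v.ravel()])
    return (T[:3,3]+r*d.ravel()[:,None]).reshape(384,512,3)
def proj(K,D,T,P):
    p=(np.array(P,float)-T[:3,3])@T[:3,:3]; p=p*[1,-1,-1]
    return cv2.projectPoints(p,np.zeros(3),np.zeros(3),K,D)[0].reshape(-1,2)
def save(n,im): cv2.imwrite('pics/'+n,im[:,:,::-1])
E
python3 - <<'E'
from h import *
print(env.sense())
for n in('top','scene'):
    im,d,K,D,T=cam(n); print(n,T.round(3).tolist(),K[0,0],D); np.savez(n,im=im,d=d,K=K,D=D,T=T)
    save(n+'.png',cv2.resize(im,(768,576)) )
print(env.calibration('wrist'))
E
```

```text
{'time': 0.0, 'joints': array([-1.33928150e+00,  2.63538379e-01, -4.89322701e-02,  1.25936698e+00,
        2.25164938e-05,  1.41550297e+00]), 'joint_vel': array([ 0.00039193, -0.00025014, -0.00089502,  0.00021992,  0.00026471,
       -0.00173762]), 'joint_torque': array([-2.30442065e-04, -6.37619233e+01,  3.84562933e+01,  1.38515446e-02,
       -2.11645797e-04,  1.15840965e-05]), 'tool_pos': array([ 0.19799453, -0.48596514,  0.23881878]), 'orientation': array([ 9.81355521e-01,  1.92200598e-01, -8.58757208e-06, -5.20703272e-04]), 'wrist_force': array([-0.54452641,  1.25587348, -0.37448255]), 'wrist_torque': array([ 1.80084451e-02, -1.41470885e-02, -4.65580767e-06]), 'grip_force': 0.0, 'grip_width': 1.002914651776526}
top [[0.012, 0.992, -0.123, 0.379], [-1.0, 0.012, -0.005, 0.123], [-0.004, 0.123, 0.992, 1.13], [0.0, 0.0, 0.0, 1.0]] 466.1432372923273 [-0.02354878  0.          0.          0.          0.        ]
scene [[0.275, 0.528, -0.804, -0.363], [-0.961, 0.134, -0.24, -0.133], [-0.019, 0.839, 0.544, 0.657], [0.0, 0.0, 0.0, 1.0]] 476.591993540935 [-0.19746718  0.          0.          0.          0.        ]
{'vfov': 65.86371760580388, 'cx': 252.1622707250948, 'cy': 185.20058949468861, 'distortion': array([0.02309874, 0.        , 0.        , 0.        , 0.        ]), 'hand_eye': array([[-6.31061702e-04,  9.62288534e-01,  2.72030107e-01,
         6.92992090e-02],
       [ 9.99999632e-01,  7.65561889e-04, -3.88302453e-04,
        -1.53814872e-04],
       [-5.81914881e-04,  2.72029762e-01, -9.62288662e-01,
        -1.34651234e-01],
       [ 0.00000000e+00,  0.00000000e+00,  0.00000000e+00,
         1.00000000e+00]])}
```

View pics/top.png

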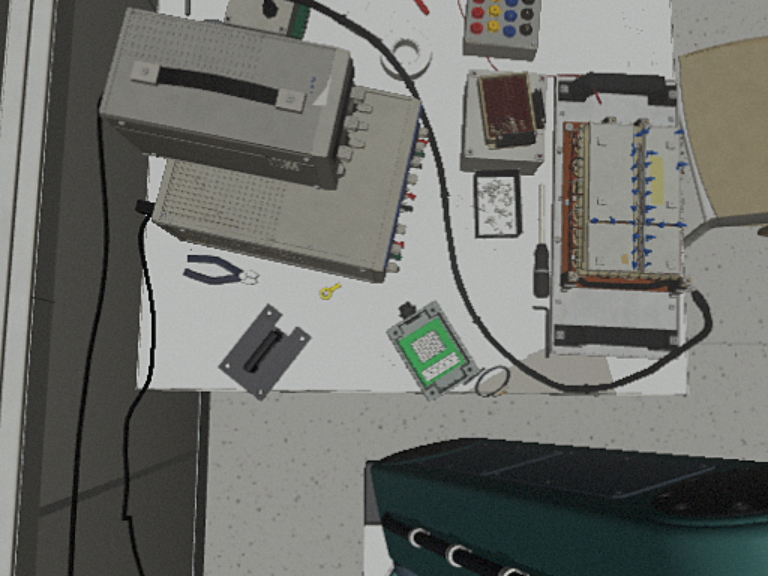

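View pics/scene.png

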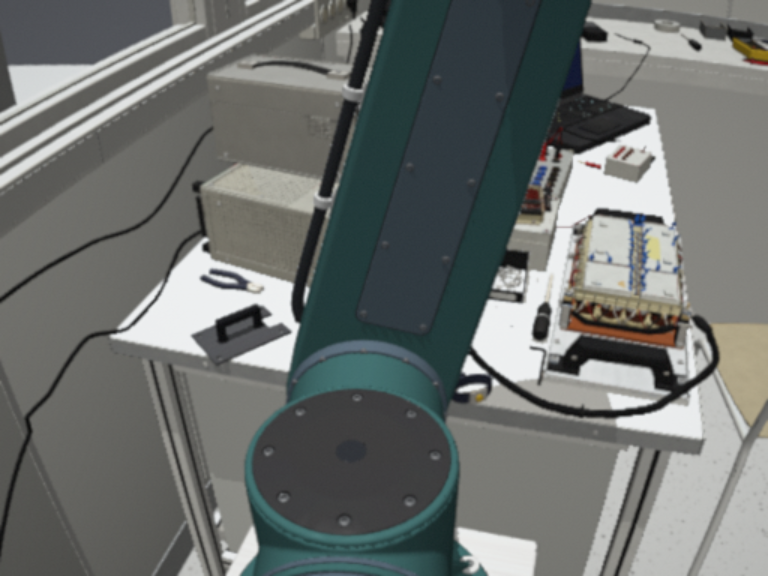

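The top view (scaled by 1.5) shows the cover at about (265,355), with its notch on the upper-right short edge. The housing is at about (432,350), with its gland at (406,310) on the upper-left. In the scene view the arm hides the housing. I'll measure both from the top view.

Run:
```python
from h import *
z=np.load('top.npz'); im,d,K,D,T=[z[k] for k in('im','d','K','D','T')]
P=cloud(d,K,D,T)
g=im.max(2).astype(int)
def big(m,x0,y0,x1,y1):
    k=np.zeros(m.shape,np.uint8);k[y0:y1,x0:x1]=m[y0:y1,x0:x1]
    n,l,s,_=cv2.connectedComponentsWithStats(k); return l==1+s[1:,4].argmax()
def fit(m,zz,name):
    c=np.argwhere(m)[:,::-1].astype(float); W=plane(K,D,T,c,zz)[:,:2]
    r=cv2.minAreaRect((W*1000).astype(np.float32)); print(name,m.sum(),r, np.median(P[m][:,2]))
print('bench z',np.median(P[230:250,215:245,2]))
# cover
m=big(g<140,135,195,215,275); fit(m,.004,'cover')
hm=big((P[:,:,2]>.03)&(P[:,:,2]<.08),245,195,325,275);fit(hm,.045,'housing')
bar=big((P[:,:,2]>.025)&(P[:,:,2]<.06),135,195,215,275);fit(bar,.042,'bar')
# crop
c=cv2.resize(im[190:275,135:330],None,fx=4,fy=4,interpolation=cv2.INTER_CUBIC);save('crop.png',c)
```

```text
bench z -0.000232213122578262
cover 1975 ((395.10272216796875, 295.5251159667969), (157.155517578125, 135.57940673828125), 53.15066909790039) 0.0041238359696276206
housing 656 ((427.724365234375, 60.81651306152344), (149.30734252929688, 91.85032653808594), 32.3936653137207) 0.04443072061257314
bar 207 ((416.7330017089844, 318.4864501953125), (15.629695892333984, 73.33121490478516), 53.612300872802734) 0.04122349185133656
```

View pics/crop.png

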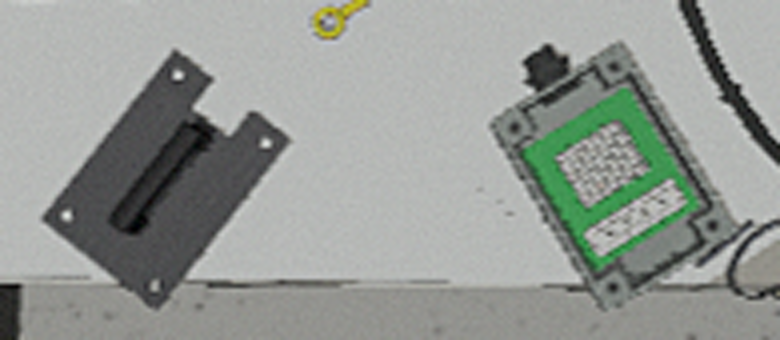

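The crop shows the cover holes at a(178,75), c(265,143), d(66,215) and b(154,286). The housing holes are at a(515,128), c(614,66), d(612,288) and b(711,226).

```bash
cat >> h.py <<'E'
M=np.array([[54,34],[54,-34],[-54,34],[-54,-34]])/1000. # a c d b
def rigid(W):
    c=W.mean(0); A=(W-c).T@M; th=np.arctan2(A[1,0]-A[0,1],A[0,0]+A[1,1])
    r=np.array([[np.cos(th),-np.sin(th)],[np.sin(th),np.cos(th)]])
    return c,th,np.linalg.norm(W-c-M@r.T,axis=1)*1000
E
python3 - <<'E'
from h import *
z=np.load('top.npz'); K,D,T=[z[k] for k in('K','D','T')]
f=lambda p:(np.array(p)+.5)/4-.5+[135,190]
for n,p,zz in(('cover',[(178,75),(265,143),(66,215),(154,286)],.004),('housing',[(515,128),(614,66),(612,288),(711,226)],.045)):
    print(n,rigid(plane(K,D,T,f(p),zz)[:,:2]))
s=env.sense(); m=R.from_quat(s['orientation']).as_matrix();print(m.round(4))
E
```

```text
cover (array([0.41673699, 0.32057147]), np.float64(-0.6456117700006465), array([0.38748884, 0.41461148, 0.54873032, 0.32458516]))
housing (array([0.42023725, 0.05398045]), np.float64(0.5568966368965818), array([0.53689841, 0.58470594, 0.23512504, 0.54878099]))
[[ 9.261e-01  3.772e-01 -2.000e-04]
 [ 3.772e-01 -9.261e-01  9.000e-04]
 [ 2.000e-04 -9.000e-04 -1.000e+00]]
```

Each four-hole fit agrees to under 0.6 mm. I'll grip with tool x at yaw 2.496, because that half-turn keeps joint 6 in range. First move is to a hover above the cover.

play_rows(
  motion=[
    {"slide":[5,-6.6,0],"turn":-0.15,"claw":-1},
    {"slide":[10,-13.2,0.5],"turn":-0.4,"claw":-1},
    {"slide":[50.7,-66.4,8],"turn":-2.109,"claw":-1},
    {"slide":[50.7,-66.4,8],"turn":-2.109,"claw":-1},
    {"slide":[50.7,-66.4,8],"turn":-2.109,"claw":-1},
    {"slide":[50.7,-66.4,8],"turn":-2.109,"claw":-1},
    {"slide":[50.7,-66.4,8],"turn":-2.109,"claw":-1},
    {"slide":[50.7,-66.4,8],"turn":-2.109,"claw":-1},
    {"slide":[50.7,-66.4,8],"turn":-2.109,"claw":-1},
    {"slide":[50.7,-66.4,8],"turn":-2.109,"claw":-1},
    {"slide":[50.7,-66.4,8],"turn":-2.109,"claw":-1},
    {"slide":[50.7,-66.4,8],"turn":-2.109,"claw":-1},
    {"slide":[50.7,-66.4,8],"turn":-2.109,"claw":-1},
    {"slide":[50.7,-66.4,8],"turn":-2.109,"claw":-1},
    {"slide":[50.7,-66.4,8],"turn":-2.109,"claw":-1},
    {"slide":[50.7,-66.4,8],"turn":-2.109,"claw":-1},
    {"slide":[50.7,-66.4,8],"turn":-2.109,"claw":-1},
    {"slide":[50.7,-66.4,8],"turn":-2.109,"claw":-1},
    {"slide":[50.7,-66.4,8],"turn":-2.109,"claw":-1},
    {"slide":[50.7,-66.4,8],"turn":-2.109,"claw":-1},
  ],
)

```text
time: 2.1
tool_pos: [0.4167, 0.32, 0.1587]
orientation: [0.317, 0.948, -0.001, -0.0]
wrist_force: [-0.4, -0.7, 0.9]
grip_width: 0.998
grip_force: 0.0
```

Run:
```python
from h import *
im,d,K,D,T=cam('wrist'); np.savez('w1',im=im,d=d,K=K,D=D,T=T)
s=env.sense();m=R.from_quat(s['orientation']).as_matrix();print(s['tool_pos'],m.round(4),np.arctan2(m[1,0],m[0,0]),s['joints'])
c=np.array([.41674,.32057]);th=-.6456
W=M@np.array([[np.cos(th),-np.sin(th)],[np.sin(th),np.cos(th)]]).T+c
p=proj(K,D,T,np.c_[W,np.full(4,.004)]);print(p)
v=cv2.resize(im,None,fx=1.5,fy=1.5)
for q in p: cv2.circle(v,tuple((q*1.5).astype(int)),8,(255,0,0),1)
save('w1.png',v)
```

```text
[0.41673609 0.31944659 0.15909246] [[-7.986e-01  6.018e-01 -7.000e-04]
 [ 6.018e-01  7.986e-01 -5.000e-04]
 [ 2.000e-04 -8.000e-04 -1.000e+00]] 2.4958264043201144 [ 4.98812903e-01  3.01719160e-01 -2.16089635e-01  1.05383853e+00
 -1.34325414e-04  1.14457911e+00]
[[284.95876092 222.55922388]
 [220.26443218 222.49631459]
 [288.41651853 117.19394626]
 [216.94486495 117.1742098 ]]
```

View pics/w1.png

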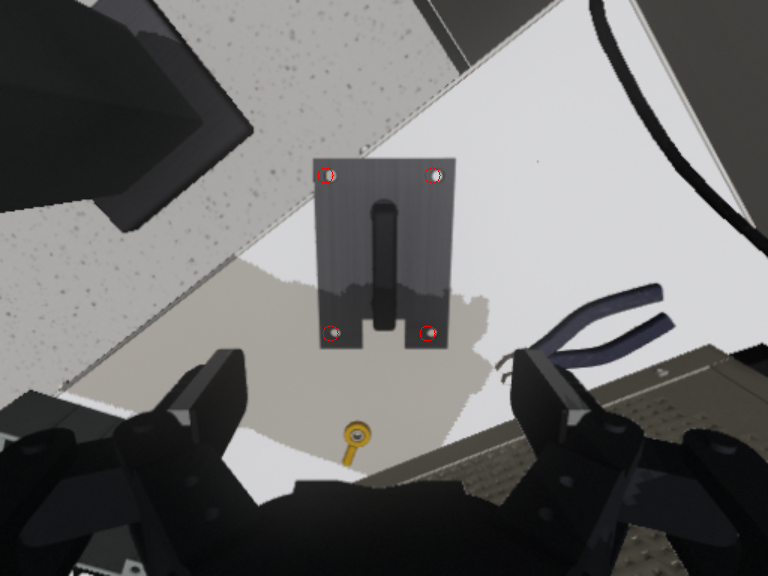

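The wrist view agrees with the top fit in yaw and x. The plate sits about 3 mm to tool +y of the jaw centre: the bar is at column 384, the jaws at 378. I'll descend with that correction and stop short of the plate, then close.

play_rows(
  motion=[
    {"slide":[0.05,0.25,3],"turn":0,"claw":-1},
    {"slide":[0.05,0.25,6],"turn":0,"claw":-1},
    {"slide":[0.05,0.25,9],"turn":0,"claw":-1},
    {"slide":[0.05,0.25,11],"turn":0,"claw":-1},
    {"slide":[0.05,0.25,12.5],"turn":0,"claw":-1},
    {"slide":[0.05,0.25,13.3],"turn":0,"claw":-1},
    {"slide":[0.05,0.25,13.5],"turn":0,"claw":-1},
    {"slide":[0.05,0.25,13.5],"turn":0,"claw":-1},
    {"slide":[0.05,0.25,13.5],"turn":0,"claw":-0.6},
    {"slide":[0.05,0.25,13.5],"turn":0,"claw":-0.2},
    {"slide":[0.05,0.25,13.5],"turn":0,"claw":0.2},
    {"slide":[0.05,0.25,13.5],"turn":0,"claw":0.4},
    {"slide":[0.05,0.25,13.5],"turn":0,"claw":0.5},
    {"slide":[0.05,0.25,13.5],"turn":0,"claw":0.6},
    {"slide":[0.05,0.25,13.5],"turn":0,"claw":0.7},
    {"slide":[0.05,0.25,13.5],"turn":0,"claw":1},
    {"slide":[0.05,0.25,13.5],"turn":0,"claw":1},
    {"slide":[0.05,0.25,13.5],"turn":0,"claw":1},
    {"slide":[0.05,0.25,13.5],"turn":0,"claw":1},
    {"slide":[0.05,0.25,13.5],"turn":0,"claw":1},
  ],
)

```text
time: 4.15
tool_pos: [0.4183, 0.3223, 0.0245]
orientation: [0.317, 0.948, 0.0, 0.0]
wrist_force: [-1.2, -0.6, 5.6]
grip_width: 0.154
grip_force: 58.7
```

play_rows(
  motion=[
    {"slide":[0,0,-0.5],"turn":0,"claw":1},
    {"slide":[0,0,-1.5],"turn":0,"claw":1},
    {"slide":[0,0,-3],"turn":0,"claw":1},
    {"slide":[0,0,-5],"turn":0,"claw":1},
    {"slide":[0,0,-7],"turn":0,"claw":1},
    {"slide":[0,0,-9],"turn":0,"claw":1},
    {"slide":[0,0,-11],"turn":0,"claw":1},
    {"slide":[0,0,-12.5],"turn":0,"claw":1},
    {"slide":[0,0,-13],"turn":0,"claw":1},
    {"slide":[0,0,-13],"turn":0,"claw":1},
    {"slide":[0,0,-13],"turn":0,"claw":1},
    {"slide":[0,0,-13],"turn":0,"claw":1},
  ],
)

```text
time: 5.35
tool_pos: [0.4179, 0.322, 0.1535]
orientation: [0.317, 0.948, -0.0, -0.0]
wrist_force: [0.2, -0.0, -2.5]
grip_width: 0.15
grip_force: 58.8
```

Run:
```python
from h import *
im,d,K,D,T=cam('wrist'); np.savez('w2',im=im,d=d,K=K,D=D,T=T)
a=cv2.resize(im,None,fx=1.5,fy=1.5)
save('w2.png',a)
im,d,K,D,T=cam('top'); np.savez('t2',im=im,d=d,K=K,D=D,T=T)
s=env.sense();m=R.from_quat(s['orientation']).as_matrix();print(s['tool_pos'],np.arctan2(m[1,0],m[0,0]),s['wrist_force'],s['grip_force'])
```

```text
[0.41791038 0.32211474 0.15367249] 2.4957879399265415 [ 0.06913775 -0.49345655 -3.13537895] 58.780542612075806
```

View pics/w2.png

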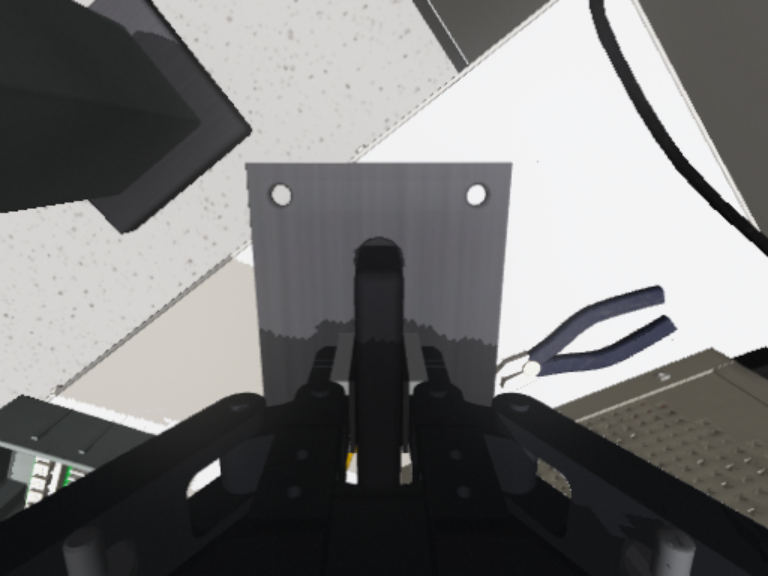

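The cover is held straight, with its rear holes at (282,195) and (476,195), centred on the jaws. Next I'll work out where the cover sits in the tool frame.

Run:
```python
from h import *
z=np.load('w2.npz'); im,K,D,T=[z[k] for k in('im','K','D','T')]
g=im[:,:,1].copy(); pts=[]
for u,v in((282,195),(476,195)):
    u=int(u/1.5);v=int(v/1.5);w=g[v-9:v+10,u-9:u+10];mm=w>140
    q=np.argwhere(mm).mean(0);pts.append((u-9+q[1],v-9+q[0]));print(mm.sum())
W=plane(K,D,T,pts,.1537-.0205)
t=np.array([.41791,.32211,.1537]);m=R.from_euler('z',2.4958).as_matrix()@np.diag([1,-1,-1.])
L=(W-t)@m;print(pts,L*1000)
# top view: cover holes as held
z=np.load('t2.npz'); im,K,D,T=[z[k] for k in('im','K','D','T')]
th=2.4958-np.pi
P=M@np.array([[np.cos(th),-np.sin(th)],[np.sin(th),np.cos(th)]]).T+t[:2]
p=proj(K,D,T,np.c_[P,np.full(4,.133)]);print(p)
```

```text
134
137
[(np.float64(187.26865671641792), np.float64(129.51492537313433)), (np.float64(316.94890510948903), np.float64(129.44525547445255))] [[ 54.76106315 -33.16709728  20.5       ]
 [ 54.76136285  33.62143524  20.5       ]]
[[168.43960222 202.17895437]
 [193.07967758 221.50262698]
 [136.6386525  242.03977054]
 [161.32984049 261.77368374]]
```

The cover centre is at tool (+0.7, +0.2) mm with no yaw. I'll turn to the housing's heading and stand beside it at height, so the wrist camera can measure the housing directly.

play_rows(
  motion=[
    {"slide":[-0.2,-0.3,-1],"turn":-0.04,"claw":1},
    {"slide":[-0.8,-1,-2],"turn":-0.12,"claw":1},
    {"slide":[-1.5,-2,-2.6],"turn":-0.22,"claw":1},
    {"slide":[-2.2,-2.9,-2.6],"turn":-0.33,"claw":1},
    {"slide":[-2.9,-3.8,-2.6],"turn":-0.44,"claw":1},
    {"slide":[-3.6,-4.7,-2.6],"turn":-0.55,"claw":1},
    {"slide":[-4.3,-5.6,-2.6],"turn":-0.66,"claw":1},
    {"slide":[-5,-6.5,-2.6],"turn":-0.77,"claw":1},
    {"slide":[-5.7,-7.4,-2.6],"turn":-0.88,"claw":1},
    {"slide":[-6.3,-8.2,-2.6],"turn":-0.99,"claw":1},
    {"slide":[-6.8,-8.8,-2.6],"turn":-1.09,"claw":1},
    {"slide":[-7.1,-9.1,-2.6],"turn":-1.17,"claw":1},
    {"slide":[-7.2,-9.2,-2.6],"turn":-1.2025,"claw":1},
    {"slide":[-7.2,-9.2,-2.6],"turn":-1.2025,"claw":1},
    {"slide":[-7.2,-9.2,-2.6],"turn":-1.2025,"claw":1},
    {"slide":[-7.2,-9.2,-2.6],"turn":-1.2025,"claw":1},
  ],
)

```text
time: 7.05
tool_pos: [0.4203, 0.2056, 0.1802]
orientation: [-0.274, 0.962, 0.0, -0.0]
wrist_force: [-0.4, 0.3, -2.6]
grip_width: 0.151
grip_force: 58.7
```

Run:
```python
from h import *
s=env.sense()
im,d,K,D,T=cam('wrist'); np.savez('w3',im=im,d=d,K=K,D=D,T=T,t=s['tool_pos'],q=s['orientation'])
m=R.from_quat(s['orientation']).as_matrix();print(s['tool_pos'],np.arctan2(m[1,0],m[0,0]),s['joints'])
P=np.array([[.4202,.054]]*4);th=.5569
P=P+M@np.array([[np.cos(th),-np.sin(th)],[np.sin(th),np.cos(th)]]).T
p=proj(K,D,T,np.c_[P,np.full(4,.045)]);print(p)
save('w3.png',cv2.resize(im,None,fx=1.5,fy=1.5))
```

```text
[0.42029355 0.20558238 0.18015992] -2.5856102094083524 [ 2.80473786e-01  1.94326321e-01 -3.06949691e-01  1.06974262e+00
  2.61865300e-05 -2.75508652e-01]
[[148.47241956 149.65896028]
 [ 72.98100215 149.5753452 ]
 [134.83661003  16.31011971]
 [ 49.30092139  15.31478992]]
```

View pics/w3.png

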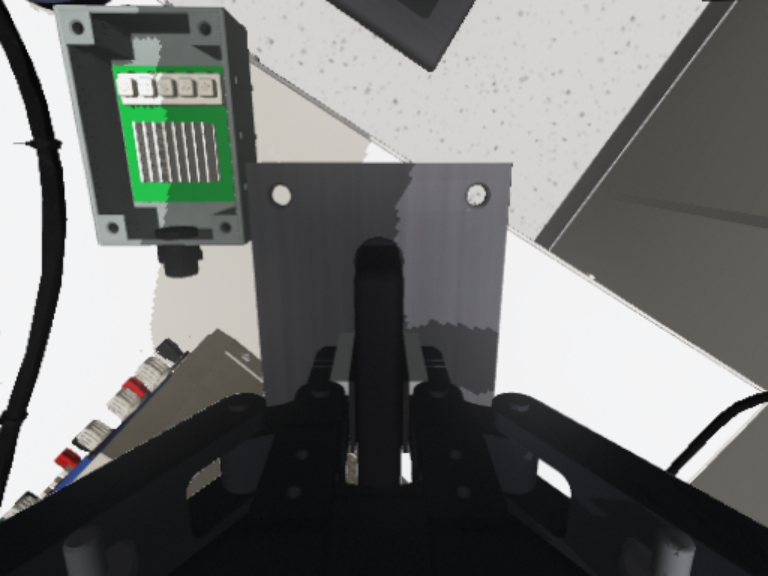

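The whole housing is visible. Its holes are at a(225,228), c(113,228), d(205,28) and b(78,28), with the gland at (180,260) on the same side as the cover's notch. I'll refine the hole centres and compute the move.

Run:
```python
from h import *
z=np.load('w3.npz'); im,K,D,T,t,q=[z[k] for k in('im','K','D','T','t','q')]
g=cv2.cvtColor(im,cv2.COLOR_RGB2GRAY).astype(float); pts=[]
for u,v in((225,228),(113,228),(205,28),(78,28)):
    u=int(u/1.5);v=int(v/1.5);w=g[v-5:v+6,u-5:u+6];k=np.clip(np.median(w)*.75-w,0,None)
    yy,xx=np.mgrid[:11,:11];pts.append((u-5+(k*xx).sum()/k.sum(),v-5+(k*yy).sum()/k.sum()))
print(np.round(pts,1).tolist())
m=R.from_quat(q).as_matrix()
for zz in(.045,.047):
    W=plane(K,D,T,pts,zz)[:,:2];c,th,r=rigid(W);print(c,th,r, np.linalg.norm(W[0]-W[1]),np.linalg.norm(W[0]-W[2]))
    e=m.T@np.r_[c-t[:2],0]*100; print('slide to housing centre',e,'minus cover offset',e[:2]-[.07,.02],'cover yaw now',np.arctan2(m[1,0],m[0,0])+np.pi)
```

```text
[[150.3, 151.1], [75.1, 151.3], [136.8, 19.2], [51.5, 18.1]]
[0.42091374 0.05616127] 0.5588024948731269 [0.35086579 0.20986929 0.3912056  0.16714767] 0.06795462631523108 0.10725822561121345
slide to housing centre [ 7.83343962e+00 -1.27242975e+01  5.29785634e-04] minus cover offset [  7.76343962 -12.74429747] cover yaw now 0.5559824441814407
[0.42047898 0.05700203] 0.5588024948731267 [0.79291885 0.67023462 0.8310775  0.61344889] 0.06745093330105412 0.10646320661276056
slide to housing centre [ 7.82599372e+00 -1.26299389e+01  5.36329882e-04] minus cover offset [  7.75599372 -12.64993888] cover yaw now 0.5559824441814407
```

play_rows(
  motion=[
    {"slide":[0.2,-0.3,0],"turn":0,"claw":1},
    {"slide":[0.7,-1.1,0],"turn":0,"claw":1},
    {"slide":[1.5,-2.4,0],"turn":0,"claw":1},
    {"slide":[2.5,-4,0],"turn":-0.003,"claw":1},
    {"slide":[3.5,-5.7,0],"turn":-0.003,"claw":1},
    {"slide":[4.5,-7.4,0],"turn":-0.003,"claw":1},
    {"slide":[5.5,-9.1,0],"turn":-0.003,"claw":1},
    {"slide":[6.5,-10.7,0],"turn":-0.003,"claw":1},
    {"slide":[7.2,-11.9,0],"turn":-0.003,"claw":1},
    {"slide":[7.6,-12.5,0],"turn":-0.003,"claw":1},
    {"slide":[7.76,-12.74,1],"turn":-0.003,"claw":1},
    {"slide":[7.76,-12.74,2.5],"turn":-0.003,"claw":1},
    {"slide":[7.76,-12.74,4],"turn":-0.003,"claw":1},
    {"slide":[7.76,-12.74,5.5],"turn":-0.003,"claw":1},
    {"slide":[7.76,-12.74,6.5],"turn":-0.003,"claw":1},
    {"slide":[7.76,-12.74,7],"turn":-0.003,"claw":1},
    {"slide":[7.76,-12.74,7],"turn":-0.003,"claw":1},
    {"slide":[7.76,-12.74,7],"turn":-0.003,"claw":1},
    {"slide":[7.76,-12.74,7],"turn":-0.003,"claw":1},
    {"slide":[7.76,-12.74,7],"turn":-0.003,"claw":1},
  ],
)

```text
time: 9.1
tool_pos: [0.4221, 0.0563, 0.1107]
orientation: [-0.276, 0.961, -0.0, 0.0]
wrist_force: [0.5, 0.6, -3.2]
grip_width: 0.149
grip_force: 58.7
```

Run:
```python
from h import *
s=env.sense();m=R.from_quat(s['orientation']).as_matrix()
print(s['tool_pos'],np.arctan2(m[1,0],m[0,0])+np.pi,m[:,2],s['wrist_force'],s['grip_force'])
c=s['tool_pos']+m@[.0007,.0002,0];print('cover',c,'err to housing mm',(c[:2]-[.4209,.0562])*1000)
im,d,K,D,T=cam('top');a=im[185:290,220:350]
im,d,K,D,T=cam('wrist')
a=cv2.resize(a,(475,384),interpolation=cv2.INTER_CUBIC)
v=np.hstack([a,im]);save('t4.png',cv2.resize(v,None,fx=.8,fy=.8))
```

```text
[0.42206433 0.05629757 0.110665  ] 0.5597107510097938 [ 7.93852320e-04 -9.17109701e-06 -9.99999685e-01] [ 0.45186113  0.63490666 -3.21328182] 58.6812025308609
cover [0.42136496 0.05609539 0.11066445] err to housing mm [ 0.46495721 -0.10461113]
```

View pics/t4.png

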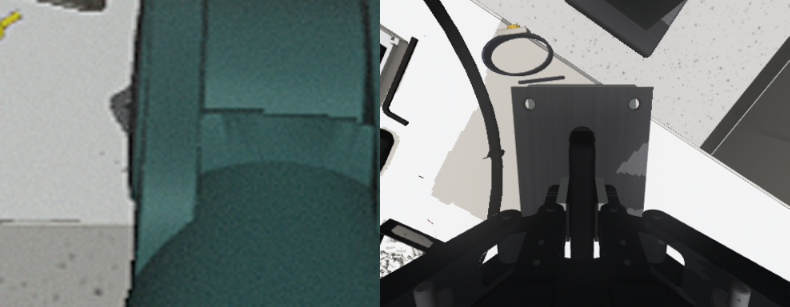

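The arm hides the top view. The wrist view shows the cover over the housing with the boss visible through the holes. I'll descend the last 3.1 cm.

play_rows(
  motion=[
    {"slide":[0.03,0.03,0.3],"turn":0,"claw":1},
    {"slide":[0.03,0.03,0.9],"turn":0,"claw":1},
    {"slide":[0.03,0.03,1.5],"turn":0,"claw":1},
    {"slide":[0.03,0.03,2.1],"turn":0,"claw":1},
    {"slide":[0.03,0.03,2.6],"turn":0,"claw":1},
    {"slide":[0.03,0.03,2.9],"turn":0,"claw":1},
    {"slide":[0.03,0.03,3.1],"turn":0,"claw":1},
    {"slide":[0.03,0.03,3.1],"turn":0,"claw":1},
    {"slide":[0.03,0.03,3.1],"turn":0,"claw":1},
    {"slide":[0.03,0.03,3.1],"turn":0,"claw":1},
    {"slide":[0.03,0.03,3.1],"turn":0,"claw":1},
  ],
)

```text
time: 10.3
tool_pos: [0.4214, 0.0564, 0.0794]
orientation: [-0.276, 0.961, -0.0, 0.0]
wrist_force: [-0.5, -0.3, -2.7]
grip_width: 0.153
grip_force: 58.8
```

Run:
```python
from h import *
for i in range(5):
    s=env.sense();m=R.from_quat(s['orientation']).as_matrix()
    c=s['tool_pos']+m@[.0007,.0002,0];print(s['tool_pos'],'err mm',(c[:2]-[.4209,.0562])*1000,np.arctan2(m[1,0],m[0,0])+np.pi)
    im,d,K,D,T=cam('wrist')
def exp(dx,dy): # expected pixels of holes d,b: cover top and housing
    out=[]
    for y in(.034,-.034):
        for zt,o in((.0205,0),(.0345,1)):
            x=.0547+o*dx; p=s['tool_pos']+m@[x,-y+o*dy,zt]; out.append(proj(K,D,T,[p])[0])
    return np.array(out)
e=exp(0,0);print(e.round(1))
a=im[110:150,165:210];b=im[110:150,295:340]
v=np.hstack([cv2.resize(k,None,fx=8,fy=8,interpolation=cv2.INTER_CUBIC) for k in(a,b)])
v=np.clip(v.astype(float)*1.8,0,255).astype(np.uint8)
for q in e:
    off=(165,0) if q[0]<250 else (295,360)
    cv2.drawMarker(v,(int((q[0]-off[0]+.5)*8)+off[1],int((q[1]-110+.5)*8)),(255,0,0),0,10)
save('f5.png',v)
```

```text
[0.421434   0.05639173 0.07941038] err mm [-0.16537689 -0.0104476 ] 0.5597115151858634
[0.4214763  0.0564052  0.07940592] err mm [-0.12306734  0.00301742] 0.5597210197700524
[0.42142534 0.05641186 0.07938089] err mm [-0.17402858  0.00967225] 0.5597199766499497
[0.4214013  0.05640038 0.07934995] err mm [-0.19806801 -0.00180645] 0.5597298657884902
[0.42136878 0.05639618 0.07933171] err mm [-0.23059495 -0.00599813] 0.5597056806246883
[[186.2 129.1]
 [191.6 126.9]
 [318.2 129. ]
 [312.8 126.8]]
```

View pics/f5.png

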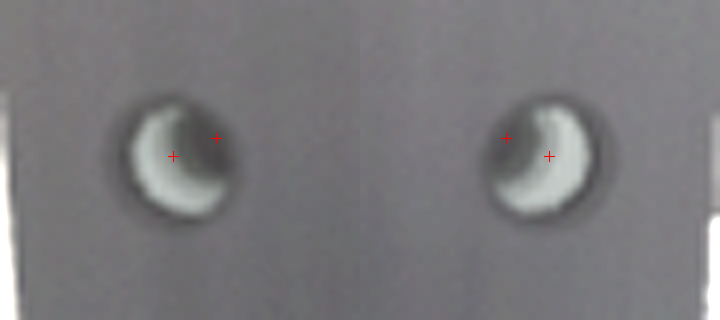

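Through both cover holes the threaded holes appear as matching crescents at the expected parallax positions, (217,138) and (507,138). So alignment is sub-millimetre and the underside is about 10 mm above the rim. Handing in.

```bash
python3 -c "
from workcell import env
print(env.hand_in())"
```

```text
the job is handed in; nothing more can be done
None
```

The job is handed in with the cover still held level about 10 mm above the rim and its notch over the gland; the holes measured within about 0.5 mm of the housing's threaded holes, though only the rear two were visible for the final check.

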